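Weigh down the herb press with two odd stones

ROBOT

A 6-joint arm with a two-finger parallel gripper is mounted at the origin on the work surface. World frame = base frame: x ahead of the robot, y to its left, z up, the work surface at z = 0. Lengths are in m, angles in degrees, forces in N, time in s.
With the tool pointing down it reaches from about 0.3 to 0.75 m from the base axis. Payload 8.5 kg.
Tool frame: the origin (TCP) lies at the very end of the fingers, on their centre line; the grasp point (between the pads) lies 19 mm behind it (env.grasp_offset is the distance from the TCP to the grasp point, in m); y points along the fingers, z is the direction in which the jaws open and shut, and the axes are right-handed (so a half turn about y gives the same grasp; the last joint's range is limited). The gripper opens to 85 mm and grips with 20 to 120 N. Pads are 22 mm wide; open, the fingers measure 114 mm over their backs; the gripper's body (76 mm by 85 mm) begins 54 mm behind the grasp point. The pads swing forward as they close: fully open they stand 13 mm farther back than shut.
Start: joints at [-78.512, 21.807, 74.336, -0, 83.858, -12.336], TCP at [0.222, -0.503, 0.231] pointing down, gripper open.
Joint ranges: [-178.18, 178.18], [-50.72, 133.34], [12.68, 142.11], [-81.47, 261.47], [9.98, 163.14], [-165.26, 165.26]. Speed limits (degrees/s): [136.94, 136.94, 180, 180, 180, 180].

INTERFACE

Orientations are given as a 3x3 rotation matrix whose columns are the frame's x, y, z axes.
In Python, from rig import env gives the robot as it stands. The module is installed in compiled form; this text tells all that it offers.
- The arm moves only by the shell command python3 -m pendant 'ROWS' [FORCE]. ROWS is JSON, a list of rows, each a list of 3 entries, a list of its own where there are three numbers: the shift along the world's x, y, z as a fraction of full scale, then the turn about the world's z as a fraction of full scale, then the opening, from 0 (shut) to 1 (fully open). A call has 1 to 12 rows; each row shifts and turns the commanded pose from where the row before left it; what a row does not reach is not made up. Full scale, the value 1, is 30 mm for a shift and 5 degrees for a turn. A row lasts 1/12 s, in which the tool goes at most 41.7 mm and 7.16 degrees, less where a joint would pass 70% of its speed; a pose out of reach is approached as far as the arm can. A call with a number of a shift or a turn outside -1 to 1 is refused whole. A call with a gripper value outside its range is refused whole. The fingers move at their own pace and stop on an object; FORCE is the grip in N (left out, the last holds). Time passes only in rows, so rows that do not move let the fingers close. It gives the time, the measured TCP pose, the force and the opening at its end, in the units of the state.
- env.observe(): the state, without advancing time (a new reading comes with each control period).
- env.get_image(name): name is "scene" or "top"; returns (picture, depth): 384x512x3 uint8, red, green, blue; 384x512 float32, m along the optical axis (not along the pixel's ray), 0 where there is no reading.
- env.camera_model(name): a dict with "camera_matrix" (3x3 intrinsics, pixels), "dist_coeffs" ([k1, k2, p1, p2, k3] as OpenCV has them; the pictures are not rectified), "R" (3x3) and "t" (3): a world point X has camera coordinates R X + t. Camera axes: x right, y down, z forward; pixel columns grow to the right and rows downward; lengths in m; the calibration is good to about 2 mm. A picture is of the moment at which its call begins. camera_model takes no time and is no camera call.
- env.close_job(): hands the job in, once; it reports no verdict.
The state is a dict: "time_s": time; "q": joint angles; "qvel": joint speeds; "joint_efforts": joint torques, N m; "position": TCP position; "tool_rot": TCP orientation; "ft_force": force on the tool from outside, world axes, zero at the start; "wrist_torque": the same for the moment, N m; "grip_width": finger opening in m.
Only numpy, scipy, OpenCV 4.12 (cv2) and the standard library are available. Lean on these libraries where they do the work, as an engineer would, in place of code of your own. Each camera call takes 0.05 s, during which the arm holds its last target.

TASK

Weigh down the herb press: set the long step-shaped stone on the middle of the press board, flat underside down, and let it go. Then set the small peaked stone, peak up, squarely on the level shelf of the step stone, clear of the hump, so that it sits level and stays put. Set both down rather than dropping them, and leave the round pebble where it lies, because it would only roll off.

Things in the scene. Friction and masses are not known exactly. Their poses are not given: they have to be found in the camera images.
- step_stone_mid (a point): Grey slate stone, 126 mm long (x) by 54 wide (y), 0.6 kg, flat side down on the counter. Level shelf 34 mm high from x = -70 to +10; beyond it, to x = +56, a hump 54 mm high. Point: near its centre of mass, 17 mm above the underside, mid-width; x points to the hump, z up. Upright sides y = +-27 mm (x -57 to +40): grip across them here. Shelf's middle: x -30, y 0, z +17 mm from this point.
- cap_stone_mid (a point): Grey slate stone, 50 mm long (x) by 44 wide (y), 38 high, 0.16 kg, eight-sided from above, flat below, low peak on top; lies peak up. Point: its centre, 18 mm above the underside; z up. Upright sides y = +-22 mm (x -18 to +16), 27 mm high: grip across them. With its x laid along the step stone's x (either way round) the fingers stay clear of the hump.
- press_top (a point): Herb press, fixed to the counter: two square boards with pale discs of dried root between them, the lower board 170 mm square, the upper one 150 mm square. This point is the centre of the upper board's top face, 48 mm above the counter; z up, x and y along the board's edges. The stone may lie along the board in any direction.
- pebble_mid (a point): Round grey river pebble, 58 mm across and 42 mm high, rounded above and below, of the same slate as the two stones; this point is its centre, 21 mm above the counter. Not to be used or moved.
Not all that is in view belongs to the job. Leave any green or pink look-alike of the part that bears cap_stone_mid alone.

How it is judged:
By the outcome, as a careful person would: the job done as asked, in the order asked, and still so for the second after the job is handed in, with the robot touching nothing.
It also fails if it takes over 58 s, if anything falls off the work surface, if the arm or the gripper's body presses on something with over 40 N, if the wrist force passes 120 N, or if a joint passes its speed limit or range.

## Working session

There is one attempt and no reset: what is moved stays moved. The work goes in short steps, Python scripts to look and compute and a shell command to move; the robot and the scene stay as the last step left them, time stands still between calls to the robot, and variables do not carry over. Pictures are saved under pics/ and viewed, and the job is handed in when it is done.

```bash
mkdir -p pics
python3 - <<'E'
from rig import env
import cv2,numpy as np
for n in ("scene","top"):
    im,d=env.get_image(n); cv2.imwrite(f"pics/{n}0.png",im[:,:,::-1]); np.savez(f"{n}0.npz",im=im,d=d)
    print(n,env.camera_model(n))
s=env.observe(); print(s['time_s'],s['position'],s['tool_rot'],s['grip_width'],s['ft_force'])
E
```

```text
scene {'camera_matrix': array([[483.38456412,   0.        , 258.61048666],
       [  0.        , 483.38456412, 188.72465195],
       [  0.        ,   0.        ,   1.        ]]), 'dist_coeffs': array([-0.1327446,  0.       ,  0.       ,  0.       ,  0.       ]), 'R': array([[-0.67420308,  0.73817647,  0.02336053],
       [ 0.43378573,  0.42139523, -0.79640191],
       [-0.59772916, -0.52680315, -0.60431638]]), 't': array([ 0.39773858, -0.15047006,  1.60743082])}
top {'camera_matrix': array([[470.36923065,   0.        , 261.06238845],
       [  0.        , 470.36923065, 189.59761567],
       [  0.        ,   0.        ,   1.        ]]), 'dist_coeffs': array([0.03159718, 0.        , 0.        , 0.        , 0.        ]), 'R': array([[ 8.26072586e-03, -9.99965832e-01, -3.08835180e-04],
       [-9.89286673e-01, -8.12748805e-03, -1.45759470e-01],
       [ 1.45751980e-01,  1.50960555e-03, -9.89320010e-01]]), 't': array([-0.1038268 ,  0.54224379,  1.02936807])}
0.1 [ 0.22210681 -0.50288582  0.23079754] [[-9.14795847e-01 -2.30522244e-04  4.03916459e-01]
 [-4.03916418e-01  1.25110648e-03 -9.14795038e-01]
 [-2.94461896e-04 -9.99999191e-01 -1.23761873e-03]] 0.0851209471266428 [ 0.18724213 -0.52351151  0.39127419]
```

View pics/top0.png

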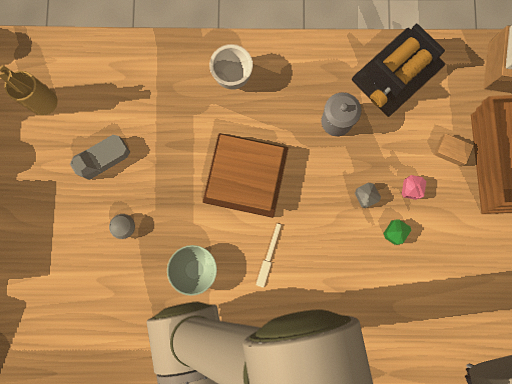

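View pics/scene0.png

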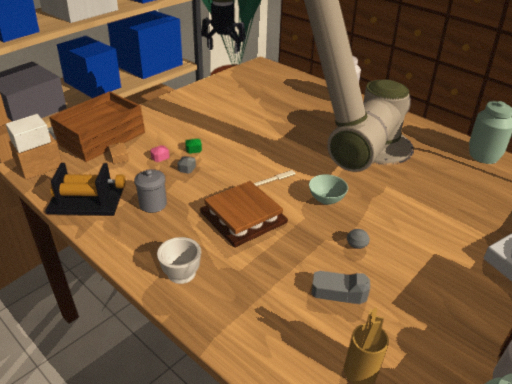

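The top view shows the step stone at about (100,157), the grey cap at (368,195), the press at (247,174) and the pebble at (122,226). The look-alikes are pink at (414,188) and green at (398,232). Next I'll measure these with the depth data.

```bash
cat > h.py <<'E'
import numpy as np,cv2
from rig import env
def cloud(n,d):
    c=env.camera_model(n);K=c["camera_matrix"]
    v,u=np.mgrid[0:384,0:512]
    p=cv2.undistortPoints(np.stack([u.ravel(),v.ravel()],1).astype(np.float64)[:,None],K,c["dist_coeffs"])[:,0]
    X=np.c_[p,np.ones(len(p))]*d.ravel()[:,None]
    W=(X-c["t"])@c["R"]
    W[d.ravel()==0]=np.nan
    return W.reshape(384,512,3)
def rect(P):
    r=cv2.minAreaRect((P[:,:2]*1000).astype(np.float32)); return r
E
python3 - <<'E'
from h import *
D={n:np.load(n+"0.npz") for n in("top","scene")}
C={n:cloud(n,D[n]["d"]) for n in D}
T=C["top"]
print("table z",np.nanmedian(T[240:260,60:140,2]),np.nanmedian(T[215:235,320:350,2]))
S=C["scene"]
def show(nm,c0,rad):
    for n in C:
        W=C[n].reshape(-1,3); m=(np.hypot(W[:,0]-c0[0],W[:,1]-c0[1])<rad)&(W[:,2]>.006)
        P=W[m]; 
        print(nm,n,len(P),"rect",rect(P),"mean",P.mean(0).round(4),"zmax",P[:,2].max().round(4), "hist",np.histogram(P[:,2],bins=np.arange(0,.07,.004))[0])
for nm,(u,v),r in (("step",(100,157),.09),("cap",(368,195),.045),("press",(247,174),.13),("peb",(122,226),.045)):
    c=T[v,u];print(nm,c.round(4));show(nm,c,r)
for n in C:
    W=C[n].reshape(-1,3);c=T[174,247]
    P=W[(np.hypot(*(W[:,:2]-c[:2]).T)<.12)&(W[:,2]>.042)];print("press top",n,rect(P),np.median(P[:,2]))
    c=T[157,100]
    for lo,hi in((.03,.038),(.05,.06),(.03,.06)):
        P=W[(np.hypot(*(W[:,:2]-c[:2]).T)<.09)&(W[:,2]>lo)&(W[:,2]<hi)];print("step",lo,n,rect(P),np.median(P,0).round(4))
for nm,a in(("step",(40,130,90,110)),("cap",(340,170,100,80))):
    x,y,w,h=a;im=D["top"]["im"][y:y+h,x:x+w,::-1];cv2.imwrite(f"pics/{nm}_z.png",cv2.resize(im,None,fx=6,fy=5,interpolation=cv2.INTER_CUBIC)[:600,:800])
E
```

```text
table z -0.0014176828438211644 -0.001160138860718368
step [0.6172 0.2725 0.0317]
step top 1437 rect ((619.855712890625, 276.43902587890625), (55.15721893310547, 125.50508117675781), 33.09429168701172) mean [0.6172 0.2729 0.0347] zmax 0.0577 hist [  0  16  32  36  30  33  38 344 473  80  76  74 117  80   8   0   0]
step scene 1486 rect ((621.726806640625, 277.4639892578125), (59.208221435546875, 125.75051879882812), 32.95669937133789) mean [0.6293 0.2832 0.0331] zmax 0.0573 hist [  0  34  65  75  57  79  63 127 529 129  59  70  55 129  15   0   0]
cap [ 0.533  -0.3421  0.0379]
cap top 435 rect ((537.6847534179688, -346.111328125), (49.150733947753906, 45.57024383544922), 26.75556755065918) mean [ 0.5357 -0.3434  0.0288] zmax 0.0401 hist [  0   4   8  10   8  20 101 165 102  16   1   0   0   0   0   0   0]
cap scene 235 rect ((539.9241943359375, -345.58135986328125), (58.269187927246094, 46.48971176147461), 24.262042999267578) mean [ 0.5448 -0.3385  0.0249] zmax 0.0402 hist [ 0  8 21 19 22 21 33 55 43 12  1  0  0  0  0  0  0]
press [ 0.5776 -0.0672  0.0466]
press top 5172 rect ((583.64
[... 1365 characters left out ...]
0523]
step 0.03 top ((619.876220703125, 276.4568786621094), (55.00477600097656, 125.4909439086914), 33.04220199584961) [0.6172 0.2801 0.0342]
press top scene ((583.94482421875, -63.81324005126953), (156.1396942138672, 152.9093475341797), 78.1705551147461) 0.04806583420821568
step 0.03 scene ((621.3761596679688, 277.2146301269531), (57.616790771484375, 125.47554016113281), 31.316814422607422) [0.6326 0.2632 0.0338]
step 0.05 scene ((600.0625610351562, 312.3778991699219), (36.32405471801758, 33.137149810791016), 41.202449798583984) [0.601  0.3131 0.0537]
step 0.03 scene ((621.3761596679688, 277.2146301269531), (57.616790771484375, 125.47554016113281), 31.316814422607422) [0.6231 0.2813 0.0351]
```

Run:
```python
from h import *
print(env.grasp_offset)
im=np.load("top0.npz")["im"]; im2=np.load("scene0.npz")["im"]
a=cv2.resize(im[175:215,345:395,::-1],(400,320),interpolation=cv2.INTER_CUBIC)
b=cv2.resize(im2[145:185,165:215,::-1],(400,320),interpolation=cv2.INTER_CUBIC)
cv2.imwrite("pics/capz.png",np.hstack([a,b]))
T=cloud("top",np.load("top0.npz")["d"])
W=T.reshape(-1,3);c=T[195,368]
for lo in(.006,.018,.022):
    P=W[(np.hypot(*(W[:,:2]-[.537,-.345]).T)<.04)&(W[:,2]>lo)]
    h=cv2.convexHull((P[:,:2]*1000).astype(np.float32))
    print(lo,rect(P),cv2.approxPolyDP(h,3,True)[:,0].round(0).tolist())
    # width vs angle
    for t in range(0,180,10):
        e=P[:,:2]@[np.cos(np.radians(t)),np.sin(np.radians(t))];print(t,round(np.ptp(e)*1000,1),end="; ")
    print()
```

```text
0.0187
0.006 ((537.6847534179688, -346.111328125), (49.150733947753906, 45.57024383544922), 26.75556755065918) [[563.0, -358.0], [564.0, -345.0], [549.0, -321.0], [539.0, -320.0], [509.0, -339.0], [521.0, -367.0], [528.0, -372.0]]
0 56.3; 10 54.9; 20 51.9; 30 50.3; 40 53.4; 50 55.3; 60 55.7; 70 55.1; 80 54.6; 90 53.3; 100 50.4; 110 46.9; 120 47.2; 130 51.2; 140 54.3; 150 56.4; 160 57.2; 170 56.7; 
0.018 ((537.5919189453125, -346.1651306152344), (49.32221603393555, 45.13856506347656), 25.935678482055664) [[563.0, -358.0], [564.0, -345.0], [549.0, -321.0], [538.0, -321.0], [509.0, -338.0], [521.0, -367.0], [528.0, -372.0]]
0 55.5; 10 54.3; 20 51.6; 30 50.3; 40 53.4; 50 55.3; 60 55.7; 70 55.1; 80 54.2; 90 52.5; 100 49.8; 110 46.3; 120 47.2; 130 51.2; 140 54.2; 150 56.4; 160 57.1; 170 56.2; 
0.022 ((537.5633544921875, -346.1930236816406), (49.507381439208984, 44.87950897216797), 25.418519973754883) [[563.0, -358.0], [564.0, -345.0], [553.0, -323.0], [540.0, -320.0], [509.0, -338.0], [521.0, -367.0], [528.0, -372.0]]
0 55.5; 10 54.3; 20 51.6; 30 50.3; 40 53.4; 50 55.3; 60 55.7; 70 55.0; 80 54.2; 90 52.5; 100 49.8; 110 46.2; 120 47.2; 130 51.2; 140 54.2; 150 56.3; 160 57.1; 170 56.2;
```

View pics/capz.png

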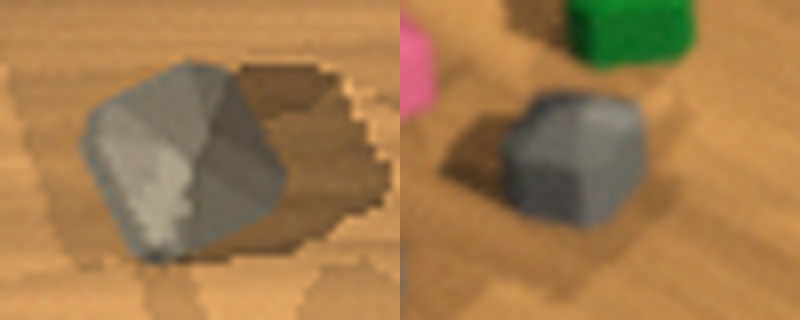

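```bash
python3 -m pendant '[[[0.44,0.87,0],0.66,1],[[0.44,0.87,0],0.66,1],[[0.44,0.87,0],0.66,1],[[0.44,0.87,0],0.66,1],[[0.44,0.87,0],0.66,1],[[0.44,0.87,0],0.66,1],[[0.44,0.87,0],0.66,1],[[0.44,0.87,0],0.66,1],[[0.44,0.87,0],0.66,1],[[0.44,0.87,0],0.66,1],[[0.44,0.87,0],0.66,1],[[0.44,0.87,0],0.66,1]]' 60
python3 -m pendant '[[[0.44,0.87,0],0.66,1],[[0.44,0.87,0],0.66,1],[[0.44,0.87,0],0.66,1],[[0.44,0.87,0],0.66,1],[[0.44,0.87,0],0.66,1],[[0.44,0.87,0],0.66,1],[[0.44,0.87,0],0.66,1],[[0.44,0.87,0],0.66,1],[[0.44,0.87,0],0.66,1],[[0.44,0.87,0],0.66,1],[[0.44,0.87,0],0.66,1],[[0.44,0.87,0],0.66,1]]'
python3 -m pendant '[[[0.44,0.87,0],0.66,1],[[0.44,0.87,0],0.66,1],[[0.44,0.87,0],0.66,1],[[0.44,0.87,0],0.66,1],[[0.37,0.87,0],0.66,1],[[0.37,0.87,0],0.66,1],[[0,0,0],0,1]]'
cat > st.py <<'E'
from rig import env;import numpy as np
s=env.observe();R=np.array(s['tool_rot']);p=np.array(s['position'])
print("t",s['time_s'],"p",p.round(4),"jaw",np.degrees(np.arctan2(R[1,2],R[0,2])).round(2),"tilt",R[2].round(4),"w",round(s['grip_width'],4),"F",np.round(s['ft_force'],1),"q",np.round(s['q'],1))
E
python3 st.py
```

```text
time_s: 1.1
position: [0.3808, -0.1885, 0.2312]
tool_rot: [[-0.445, -0.0, 0.896], [-0.896, 0.0, -0.445], [-0.0, -1.0, -0.0]]
ft_force: [0.5, -0.4, 0.3]
grip_width: 0.0854
time_s: 2.1
position: [0.5392, 0.1248, 0.231]
tool_rot: [[0.228, -0.001, 0.974], [-0.974, -0.0, 0.228], [-0.0, -1.0, -0.001]]
ft_force: [-0.4, -1.1, 0.7]
grip_width: 0.0855
time_s: 2.68
position: [0.6144, 0.2838, 0.2296]
tool_rot: [[0.547, -0.001, 0.837], [-0.837, 0.001, 0.547], [-0.001, -1.0, -0.001]]
ft_force: [0.9, -0.0, -1.1]
grip_width: 0.0853
t 2.6833 p [0.6144 0.2838 0.2296] jaw 33.19 tilt [-1.4e-03 -1.0e+00 -7.0e-04] w 0.0853 F [ 0.9 -0.  -1.1] q [ 14.8  35.3  51.2   0.1  93.6 -18.4]
```

```bash
python3 -m pendant '[[[0,0,-0.8],0,1],[[0,0,-1],0,1],[[0,0,-1],0,1],[[0,0,-0.6],0,1],[[0,0,0],0,1],[[0,0,0],0,1],[[0,0,0],0,1]]'
python3 st.py
python3 - <<'E'
from h import *
im,d=env.get_image("scene");im2,d2=env.get_image("top");np.savez("s1.npz",im=im,d=d,im2=im2,d2=d2)
a=cv2.resize(im[170:320,270:430,::-1],(400,375));b=cv2.resize(im2[90:240,40:200,::-1],(400,375));cv2.imwrite("pics/s1.png",np.hstack([a,b]))
c=env.camera_model("scene")
E
python3 st.py
```

```text
time_s: 3.27
position: [0.6146, 0.2799, 0.131]
tool_rot: [[0.542, 0.002, 0.84], [-0.84, 0.001, 0.542], [0.001, -1.0, 0.002]]
ft_force: [0.2, -0.6, 0.9]
grip_width: 0.0855
t 3.2667 p [0.6146 0.2799 0.131 ] jaw 32.81 tilt [ 8.0e-04 -1.0e+00  2.3e-03] w 0.0855 F [ 0.2 -0.6  0.9] q [ 14.5  38.7  61.   -0.   80.2 -18.3]
t 3.3667 p [0.6147 0.28   0.1312] jaw 32.82 tilt [ 0.001 -1.     0.003] w 0.0853 F [-0.3 -0.1 -0. ] q [ 14.5  38.7  61.   -0.   80.1 -18.3]
```

View pics/s1.png

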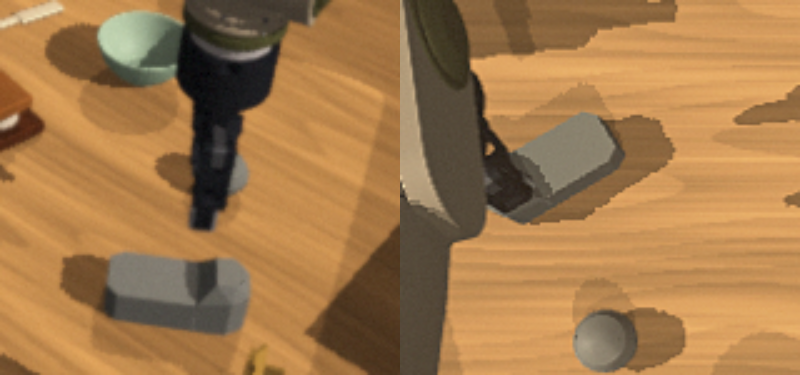

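The gripper, aligned with the stone, hovers over its middle. The fingertip shows at about (351,260) in the scene view. I'll get its true height from depth.

Run:
```python
from h import *
z=np.load("s1.npz");W=cloud("scene",z["d"]).reshape(-1,3)
P=W[(np.hypot(*(W[:,:2]-[.6147,.28]).T)<.085)&(W[:,2]>.07)&(W[:,2]<.19)]
j=np.array([np.cos(.5728),np.sin(.5728)])
a=(P[:,:2]-[.6147,.28])@j
for lo in np.arange(.12,.19,.005):
    m=(P[:,2]>=lo)&(P[:,2]<lo+.005);print(round(lo,3),m.sum(),a[m].min().round(3) if m.any() else '',a[m].max().round(3) if m.any() else '')
print(P[:,2].min())
W=cloud("top",z["d2"]).reshape(-1,3)
P=W[(np.hypot(*(W[:,:2]-[.6172,.2725]).T)<.09)&(W[:,2]>.03)&(W[:,2]<.06)];print(rect(P))
```

```text
0.12 0  
0.125 0  
0.13 0  
0.135 0  
0.14 4 -0.046 0.049
0.145 8 -0.043 0.051
0.15 18 -0.043 0.056
0.155 17 0.048 0.057
0.16 21 0.044 0.057
0.165 14 0.048 0.058
0.17 17 0.048 0.058
0.175 2 0.056 0.06
0.18 0  
0.185 2 0.052 0.07
0.19 0  
0.14269527392914877
((620.5299682617188, 275.7509765625), (56.02445602416992, 123.76917266845703), 32.69282913208008)
```

```bash
python3 -m pendant '[[[0.05,0.08,-1],0,1],[[0,0,-1],0,1],[[0,0,-1],0,1],[[0,0,-0.8],0,1],[[0,0,-0.4],0,1],[[0,0,-0.1],0,1],[[0,0,0],0,1],[[0,0,0],0,1]]'
python3 st.py
```

```text
time_s: 4.03
position: [0.6165, 0.2826, 0.0023]
tool_rot: [[0.542, 0.003, 0.84], [-0.84, 0.001, 0.542], [0.001, -1.0, 0.003]]
ft_force: [-1.0, -0.4, 0.2]
grip_width: 0.0855
t 4.0333 p [0.6165 0.2826 0.0023] jaw 32.83 tilt [ 0.001 -1.     0.003] w 0.0855 F [-1.  -0.4  0.2] q [ 14.6  46.6  67.8   0.   65.3 -18.2]
```

```bash
python3 -m pendant '[[[0,0,0],0,0],[[0,0,0],0,0],[[0,0,0],0,0],[[0,0,0],0,0],[[0,0,0],0,0],[[0,0,0],0,0],[[0,0,0],0,0],[[0,0,0],0,0]]' 80
python3 st.py
```

```text
time_s: 4.7
position: [0.6164, 0.2827, 0.002]
tool_rot: [[0.542, 0.003, 0.84], [-0.84, 0.001, 0.542], [0.001, -1.0, 0.003]]
ft_force: [1.0, 1.4, 5.8]
grip_width: 0.053
t 4.7 p [0.6164 0.2827 0.002 ] jaw 32.82 tilt [ 9.0e-04 -1.0e+00  3.2e-03] w 0.053 F [1.  1.4 5.8] q [ 14.7  46.6  67.9   0.   65.3 -18.2]
```

```bash
python3 -m pendant '[[[0,0,0],0,0],[[0,0,0.2],0,0],[[0,0,0.4],0,0],[[0,0,0.6],0,0],[[0,0,0.8],0,0],[[0,0,0.8],0,0],[[0,0,0.6],0,0],[[0,0,0.4],0,0],[[0,0,0.2],0,0],[[0,0,0],0,0],[[0,0,0],0,0]]'
python3 st.py;python3 - <<'E'
from h import *
im,d=env.get_image("scene");im2,d2=env.get_image("top");np.savez("s2.npz",im=im,d=d,im2=im2,d2=d2)
a=cv2.resize(im[170:320,270:430,::-1],(400,375));b=cv2.resize(im2[90:240,40:200,::-1],(400,375));cv2.imwrite("pics/s2.png",np.hstack([a,b]))
E
```

```text
time_s: 5.62
position: [0.615, 0.2821, 0.1198]
tool_rot: [[0.542, -0.001, 0.84], [-0.84, -0.0, 0.542], [-0.0, -1.0, -0.001]]
ft_force: [0.2, -0.5, -6.4]
grip_width: 0.053
t 5.6167 p [0.615  0.2821 0.1198] jaw 32.82 tilt [-4.0e-04 -1.0e+00 -1.2e-03] w 0.053 F [ 0.2 -0.5 -6.4] q [ 14.6  39.5  61.4  -0.   79.2 -18.2]
```

View pics/s2.png

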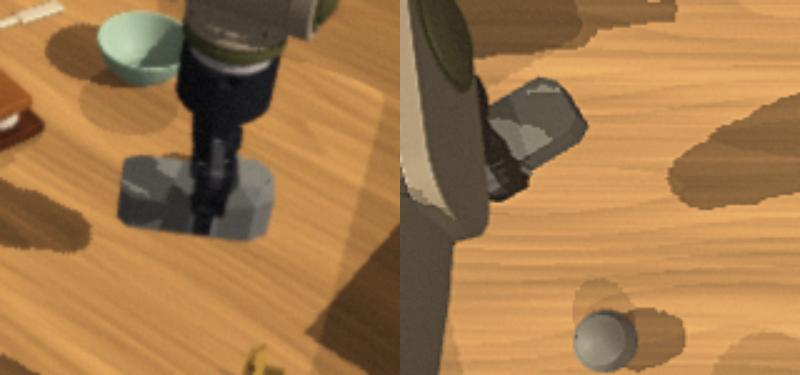

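The stone is held and looks level. I'll check its tilt and where it sits in the grasp.

```bash
cat > meas.py <<'E'
from h import *
def plane(P):
    for _ in range(4):
        A=np.c_[P[:,:2],np.ones(len(P))];c=np.linalg.lstsq(A,P[:,2],rcond=None)[0];r=P[:,2]-A@c;P=P[abs(r)<max(.0015,2*r.std()) ]
    return c,len(P)
E
python3 - <<'E'
from meas import *
z=np.load("s2.npz")
W=cloud("scene",z["d"]).reshape(-1,3);e=np.array([np.cos(np.radians(122.8)),np.sin(np.radians(122.8))]);n=np.array([-e[1],e[0]])
q=W[:,:2]-[.615,.2821];x=q@e;y=q@n
for nm,d in(("scene","d"),("top","d2")):
    W=cloud(nm,z[d]).reshape(-1,3);q=W[:,:2]-[.615,.2821];x=q@e;y=q@n
    m=(abs(y)<.02)&(x<-.018)&(x>-.06)&(abs(W[:,2]-.152)<.02)
    P=np.c_[x,y,W[:,2]][m];print(nm,m.sum())
    if m.sum()>20:
        c,k=plane(P);print(k,"slope deg",np.degrees(c[:2]),"z at 0",c[2])
    m=(abs(y)<.03)&(abs(x)<.09)&(W[:,2]>.12)&(W[:,2]<.18);print("x ext",np.percentile(x[m],[0,1,99,100]).round(4))
E
```

```text
scene 268
239 slope deg [0.30833571 0.63565753] z at 0 0.1516524390327783
x ext [-0.0707 -0.0699  0.054   0.0551]
top 380
344 slope deg [0.66287244 1.29201417] z at 0 0.1500017732577076
x ext [-0.0702 -0.0697 -0.0082  0.0089]
```

```bash
python3 -m pendant '[[[-0.04,-0.4,0],-0.3,0],[[-0.07,-0.7,0],-0.5,0],[[-0.07,-0.8,0],-0.65,0],[[-0.07,-0.8,0],-0.65,0],[[-0.07,-0.8,0],-0.65,0],[[-0.07,-0.8,0],-0.65,0],[[-0.07,-0.8,0],-0.65,0],[[-0.07,-0.8,0],-0.65,0],[[-0.07,-0.8,0],-0.65,0],[[-0.07,-0.8,0],-0.65,0],[[-0.07,-0.8,0],-0.65,0],[[-0.07,-0.8,0],-0.65,0]]'
python3 -m pendant '[[[-0.07,-0.8,0],-0.65,0],[[-0.07,-0.8,0],-0.5,0],[[-0.07,-0.5,0],-0.3,0],[[-0.07,-0.3,0],-0.13,0],[[0,0,0],0,0],[[0,0,0],0,0],[[0,0,0],0,0]]'
python3 st.py
```

```text
time_s: 6.72
position: [0.5903, 0.0076, 0.1198]
tool_rot: [[-0.068, -0.001, 0.998], [-0.998, 0.0, -0.068], [0.0, -1.0, -0.001]]
ft_force: [-0.6, 0.5, -5.2]
grip_width: 0.0526
time_s: 7.3
position: [0.5827, -0.0619, 0.1202]
tool_rot: [[-0.2, -0.0, 0.98], [-0.98, 0.0, -0.2], [-0.0, -1.0, -0.0]]
ft_force: [-0.4, 0.6, -4.9]
grip_width: 0.053
t 7.3 p [ 0.5827 -0.0619  0.1202] jaw -11.52 tilt [-4.e-04 -1.e+00 -4.e-04] w 0.053 F [-0.4  0.6 -4.9] q [-17.6  31.   78.2   0.   70.8  -6.1]
```

```bash
python3 -m pendant '[[[0.02,-0.04,-0.4],0,0],[[0,0,-0.6],0,0],[[0,0,-0.6],0,0],[[0,0,-0.3],0,0],[[0,0,-0.2],0,0],[[0,0,-0.1],0,0],[[0,0,0],0,0],[[0,0,0],0,0]]'
python3 st.py
```

```text
time_s: 7.97
position: [0.5838, -0.0638, 0.055]
tool_rot: [[-0.2, 0.001, 0.98], [-0.98, -0.0, -0.2], [0.0, -1.0, 0.001]]
ft_force: [-0.5, -0.5, -4.6]
grip_width: 0.0529
t 7.9667 p [ 0.5838 -0.0638  0.055 ] jaw -11.56 tilt [ 1.0e-04 -1.0e+00  1.3e-03] w 0.0529 F [-0.5 -0.5 -4.6] q [-17.8  35.6  82.2   0.   62.2  -6.2]
```

```bash
python3 -m pendant '[[[0,0,-0.06],0,0],[[0,0,-0.05],0,0],[[0,0,0],0,0],[[0,0,0],0,0]]'; python3 -m pendant '[[[0,0,-0.03],0,0],[[0,0,0],0,0],[[0,0,0],0,0]]'
```

```text
time_s: 8.3
position: [0.5834, -0.0639, 0.0512]
tool_rot: [[-0.201, 0.0, 0.98], [-0.98, -0.0, -0.201], [0.0, -1.0, 0.0]]
ft_force: [-0.4, 0.2, -5.3]
grip_width: 0.053
time_s: 8.55
position: [0.5834, -0.064, 0.0502]
tool_rot: [[-0.201, 0.0, 0.98], [-0.98, -0.0, -0.201], [0.0, -1.0, 0.0]]
ft_force: [-0.1, -0.4, -4.9]
grip_width: 0.0526
```

```bash
python3 -m pendant '[[[0,0,-0.03],0,0],[[0,0,0],0,0],[[0,0,0],0,0]]'; python3 st.py
```

```text
time_s: 8.8
position: [0.5834, -0.064, 0.0501]
tool_rot: [[-0.201, 0.001, 0.98], [-0.98, -0.0, -0.201], [0.0, -1.0, 0.001]]
ft_force: [-4.7, 1.5, 6.3]
grip_width: 0.0529
t 8.8 p [ 0.5834 -0.064   0.0501] jaw -11.57 tilt [ 2.e-04 -1.e+00  8.e-04] w 0.0529 F [-4.7  1.5  6.3] q [-17.8  35.9  82.5  -0.   61.6  -6.2]
```

Contact: the force swung from -5 to +6 N. Now releasing gently, then rising.

```bash
python3 -m pendant '[[[0,0,0],0,0.7],[[0,0,0],0,0.75],[[0,0,0],0,0.85],[[0,0,0],0,1],[[0,0,0],0,1],[[0,0,0],0,1],[[0,0,0.3],0,1],[[0,0,0.7],0,1],[[0,0,1],0,1],[[0,0,1],0,1],[[0,0,1],0,1]]'; python3 st.py
```

```text
time_s: 9.72
position: [0.5832, -0.0638, 0.1713]
tool_rot: [[-0.201, 0.0, 0.98], [-0.98, -0.0, -0.201], [0.0, -1.0, 0.0]]
ft_force: [0.5, 0.1, 0.3]
grip_width: 0.0853
t 9.7167 p [ 0.5832 -0.0638  0.1713] jaw -11.57 tilt [ 0.e+00 -1.e+00  3.e-04] w 0.0853 F [0.5 0.1 0.3] q [-17.8  28.2  74.   -0.   77.8  -6.2]
```

```bash
python3 -m pendant '[[[-0.1,-0.5,0],-0.6,0.8],[[-0.13,-0.85,0],-0.95,0.8],[[-0.13,-0.85,0],-0.95,0.8],[[-0.13,-0.85,0],-0.95,0.8],[[-0.13,-0.85,0],-0.95,0.8],[[-0.13,-0.85,0],-0.95,0.8],[[-0.13,-0.85,0],-0.95,0.8],[[-0.13,-0.85,0],-0.95,0.8],[[-0.13,-0.85,0],-0.95,0.8],[[-0.13,-0.85,0],-0.95,0.8],[[-0.13,-0.75,0],-0.8,0.8],[[-0.1,-0.5,0],-0.5,0.8]]'
python3 -m pendant '[[[0,0,-0.5],0,0.8],[[0,0,-0.5],0,0.8],[[0,0,0],0,0.8],[[0,0,0],0,0.8],[[0,0,0],0,0.8]]'
python3 st.py;python3 - <<'E'
from meas import *
im,d=env.get_image("scene");im2,d2=env.get_image("top");np.savez("s3.npz",im=im,d=d,im2=im2,d2=d2)
a=cv2.resize(im[120:270,140:300,::-1],(400,375));b=cv2.resize(im2[100:250,190:350,::-1],(400,375));cv2.imwrite("pics/s3.png",np.hstack([a,b]))
cv2.imwrite("pics/s3t.png",im2[:,:,::-1])
e=np.array([np.cos(np.radians(78.4)),np.sin(np.radians(78.4))]);n=np.array([-e[1],e[0]])
for nm,k in(("top","d2"),("scene","d")):
    W=cloud(nm,dict(d=d,d2=d2)[k]).reshape(-1,3)
    P=W[(np.hypot(*(W[:,:2]-[.5835,-.063]).T)<.08)&(W[:,2]>.075)&(W[:,2]<.11)]
    print(nm,"stone rect",rect(P))
    q=W[:,:2]-[.5835,-.063];x=q@e;y=q@n;m=(abs(y)<.02)&(x>-.06)&(x<0)&(abs(W[:,2]-.082)<.01)
    print(plane(np.c_[x,y,W[:,2]][m]))
E
```

```text
time_s: 10.72
position: [0.5378, -0.348, 0.1698]
tool_rot: [[-0.9, 0.0, 0.437], [-0.437, -0.001, -0.9], [-0.0, -1.0, 0.001]]
ft_force: [-0.1, 1.0, 0.2]
grip_width: 0.0685
time_s: 11.13
position: [0.5388, -0.3458, 0.1404]
tool_rot: [[-0.897, 0.001, 0.442], [-0.442, -0.001, -0.897], [-0.001, -1.0, 0.001]]
ft_force: [-0.0, 0.6, 0.5]
grip_width: 0.0682
t 11.1333 p [ 0.5388 -0.3458  0.1404] jaw -63.79 tilt [-6.0e-04 -1.0e+00  1.3e-03] w 0.0682 F [-0.   0.6  0.5] q [-43.3  34.8  67.    0.   78.   20.5]
top stone rect ((582.376220703125, -71.59188842773438), (126.0437240600586, 55.46332931518555), 78.42133331298828)
(array([-0.01529527,  0.00286685,  0.08030161]), 423)
scene stone rect ((582.496337890625, -71.82109069824219), (129.77297973632812, 58.605770111083984), 77.83638763427734)
(array([ 0.01091453, -0.00523582,  0.08240964]), 192)
```

View pics/s3.png

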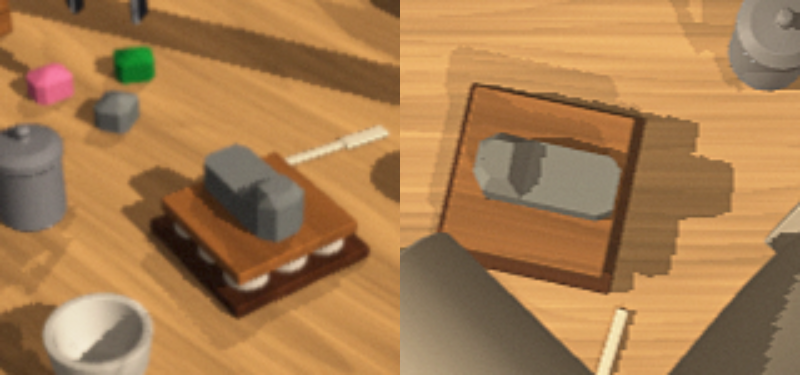

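View pics/s3t.png

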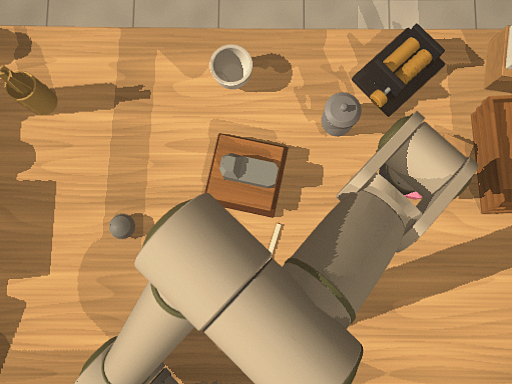

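Stone is level on the board: its point is at about (0.584, -0.065) against the board centre at (0.5835, -0.063). Next I'll descend on the grey cap.

```bash
python3 -m pendant '[[[0,0,-0.7],0,0.8],[[0,0,-1],0,0.8],[[0,0,-1],0,0.8],[[0,0,-0.8],0,0.8],[[0,0,-0.6],0,0.8],[[0,0,-0.4],0,0.8],[[0,0,-0.1],0,0.8],[[0,0,0],0,0.8],[[0,0,0],0,0.8]]' 40
python3 st.py
python3 - <<'E'
from h import *
im,d=env.get_image("scene");cv2.imwrite("pics/s4.png",cv2.resize(im[110:200,130:250,::-1],(800,600)))
E
```

```text
time_s: 11.98
position: [0.539, -0.3464, 0.0026]
tool_rot: [[-0.897, 0.002, 0.441], [-0.441, -0.001, -0.897], [-0.001, -1.0, 0.002]]
ft_force: [-0.0, -0.1, 0.6]
grip_width: 0.0683
t 11.9833 p [ 0.539  -0.3464  0.0026] jaw -63.82 tilt [-8.e-04 -1.e+00  2.e-03] w 0.0683 F [-0.  -0.1  0.6] q [-43.3  43.7  75.    0.   61.2  20.5]
```

View pics/s4.png

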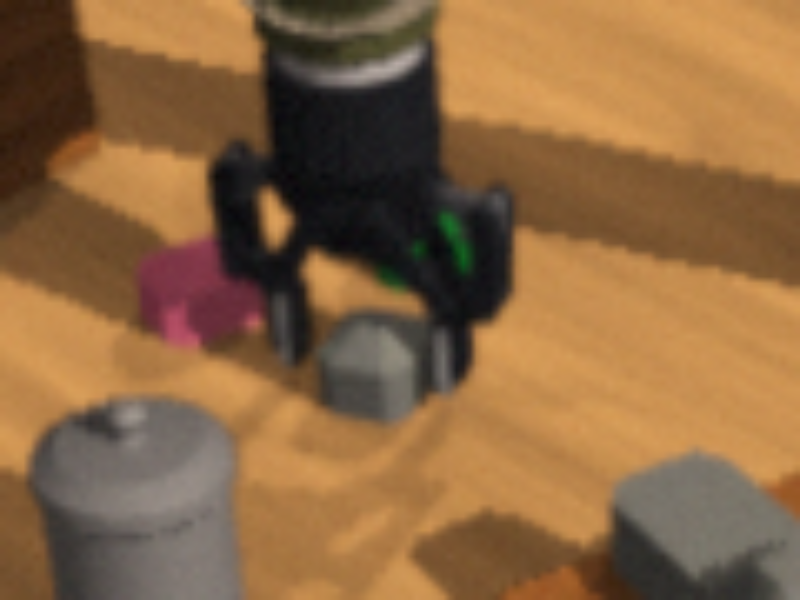

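The fingers straddle the grey cap at about (370,370) in this crop, clear of pink and green. Closing.

```bash
python3 -m pendant '[[[0,0,-0.08],0,0.6],[[0,0,0],0,0.4],[[0,0,0],0,0],[[0,0,0],0,0],[[0,0,0],0,0],[[0,0,0],0,0],[[0,0,0],0,0],[[0,0,0],0,0]]' 40
python3 st.py
python3 -m pendant '[[[0,0,0],0,0],[[0,0,0.2],0,0],[[0,0,0.4],0,0],[[0,0,0.8],0,0],[[0,0,1],0,0],[[0,0,1],0,0],[[0,0,0.8],0,0],[[0,0,0.4],0,0],[[0,0,0.2],0,0],[[0,0,0],0,0],[[0,0,0],0,0]]'
python3 st.py
 python3 - <<'E'
from h import *
im,d=env.get_image("scene");np.savez("s5.npz",im=im,d=d);cv2.imwrite("pics/s5.png",cv2.resize(im[50:155,130:270,::-1],(800,600)))
E
```

```text
time_s: 12.7
position: [0.5386, -0.3461, -0.0005]
tool_rot: [[-0.897, 0.001, 0.441], [-0.441, -0.001, -0.897], [-0.0, -1.0, 0.001]]
ft_force: [-1.1, 1.6, 4.9]
grip_width: 0.0435
t 12.7 p [ 5.386e-01 -3.461e-01 -5.000e-04] jaw -63.83 tilt [-4.e-04 -1.e+00  9.e-04] w 0.0435 F [-1.1  1.6  4.9] q [-43.3  43.9  75.1   0.   60.9  20.5]
time_s: 13.62
position: [0.538, -0.3457, 0.1422]
tool_rot: [[-0.897, -0.001, 0.441], [-0.441, 0.001, -0.897], [0.0, -1.0, -0.001]]
ft_force: [-1.0, 0.6, -2.6]
grip_width: 0.0434
t 13.6167 p [ 0.538  -0.3457  0.1422] jaw -63.83 tilt [ 4.0e-04 -1.0e+00 -1.1e-03] w 0.0434 F [-1.   0.6 -2.6] q [-43.3  34.7  66.9  -0.   78.4  20.5]
```

View pics/s5.png

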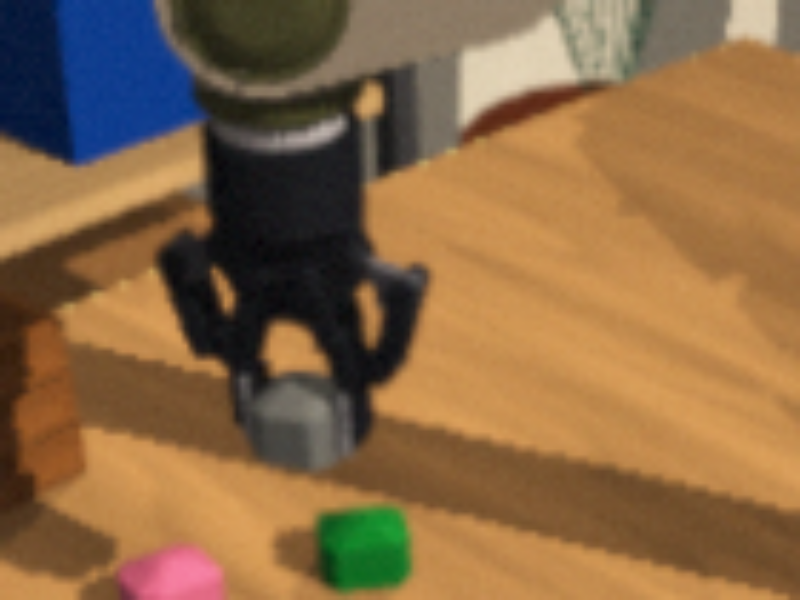

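```bash
python3 -m pendant '[[[0.06,0.4,0],0.5,0],[[0.1,0.7,0],0.9,0],[[0.12,0.8,0],0.98,0],[[0.12,0.8,0],0.98,0],[[0.12,0.8,0],0.98,0],[[0.12,0.8,0],0.98,0],[[0.12,0.8,0],0.98,0],[[0.12,0.8,0],0.98,0],[[0.12,0.8,0],0.98,0],[[0.12,0.75,0],0.95,0],[[0.12,0.7,0],0.8,0],[[0.08,0.03,0],0.45,0]]'
python3 -m pendant '[[[0,0,0],0,0],[[0,0,0],0,0],[[0,0,0],0,0]]'
python3 st.py
 python3 - <<'E'
from meas import *
im,d=env.get_image("scene");np.savez("s6.npz",im=im,d=d);cv2.imwrite("pics/s6.png",cv2.resize(im[120:255,170:350,::-1],(800,600)))
W=cloud("scene",d).reshape(-1,3);p=np.array(env.observe()['position'])
e=np.array([np.cos(np.radians(78.4)),np.sin(np.radians(78.4))]);n=np.array([-e[1],e[0]])
q=W[:,:2]-p[:2];x=q@e;y=q@n
m=(abs(y)<.03)&(abs(x)<.04)&(W[:,2]>p[2]-.005)&(W[:,2]<p[2]+.045)
print(m.sum(),"x",np.percentile(x[m],[0,2,98,100]).round(4),"zmin",W[m,2].min(),"zmax",W[m,2].max())
E
```

```text
time_s: 14.67
position: [0.5775, -0.0968, 0.1416]
tool_rot: [[-0.193, -0.003, 0.981], [-0.981, 0.002, -0.193], [-0.002, -1.0, -0.003]]
ft_force: [-1.0, 0.0, -1.7]
grip_width: 0.0432
time_s: 14.92
position: [0.5776, -0.1011, 0.1422]
tool_rot: [[-0.202, -0.001, 0.979], [-0.979, 0.0, -0.202], [-0.0, -1.0, -0.001]]
ft_force: [-0.5, -0.0, -2.3]
grip_width: 0.0433
t 14.9167 p [ 0.5776 -0.1011  0.1422] jaw -11.64 tilt [-1.0e-04 -1.0e+00 -1.3e-03] w 0.0433 F [-0.5 -0.  -2.3] q [-21.5  29.8  76.4  -0.   73.9  -9.8]
387 x [-0.0265 -0.015   0.0246  0.0263] zmin 0.14216335974604224 zmax 0.18730910514965196
```

View pics/s6.png

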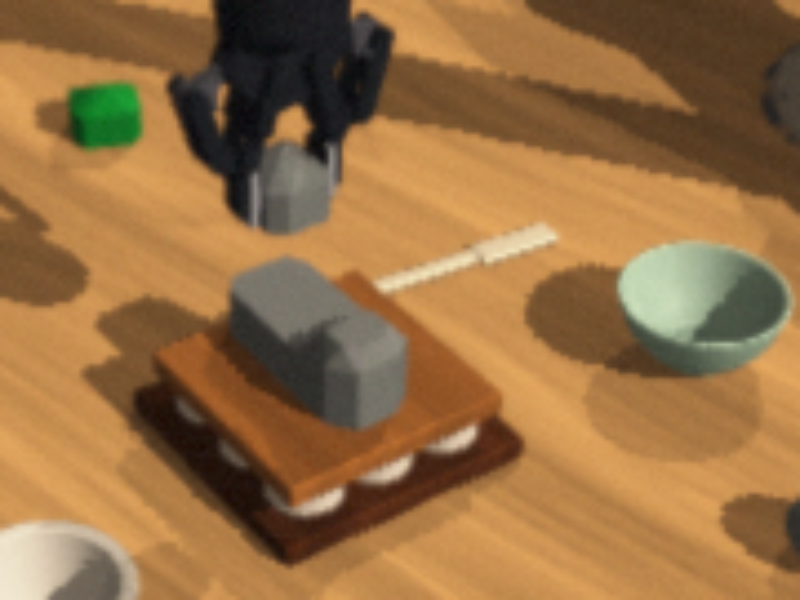

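```bash
python3 -m pendant '[[[0,0.23,0],0,0],[[0,0,-0.4],0,0],[[0,0,-0.5],0,0],[[0,0,-0.4],0,0],[[0,0,-0.3],0,0],[[0,0,-0.15],0,0],[[0,0,-0.05],0,0],[[0,0,0],0,0],[[0,0,0],0,0],[[0,0,0],0,0]]'; python3 st.py
```

```text
time_s: 15.8
position: [0.5783, -0.0937, 0.0895]
tool_rot: [[-0.2, 0.001, 0.98], [-0.98, -0.0, -0.2], [0.0, -1.0, 0.001]]
ft_force: [0.3, 0.4, -1.4]
grip_width: 0.0433
t 15.8 p [ 0.5783 -0.0937  0.0895] jaw -11.53 tilt [ 2.0e-04 -1.0e+00  1.2e-03] w 0.0433 F [ 0.3  0.4 -1.4] q [-20.8  33.   80.4   0.   66.6  -9.2]
```

```bash
python3 -m pendant '[[[-0.02,0,-0.1],0,0],[[0,0,-0.06],0,0],[[0,0,0],0,0],[[0,0,0],0,0]]';python3 -m pendant '[[[0,0,-0.04],0,0],[[0,0,0],0,0],[[0,0,0],0,0]]'
```

```text
time_s: 16.13
position: [0.5773, -0.0936, 0.0839]
tool_rot: [[-0.2, -0.0, 0.98], [-0.98, 0.0, -0.2], [-0.0, -1.0, -0.0]]
ft_force: [-0.4, 0.3, -1.1]
grip_width: 0.0434
time_s: 16.38
position: [0.5774, -0.0936, 0.0828]
tool_rot: [[-0.2, -0.0, 0.98], [-0.98, 0.0, -0.2], [-0.0, -1.0, -0.0]]
ft_force: [0.1, -0.0, -1.6]
grip_width: 0.0436
```

```bash
python3 -m pendant '[[[0,0,-0.03],0,0],[[0,0,0],0,0],[[0,0,0],0,0]]'
```

```text
time_s: 16.63
position: [0.5773, -0.0936, 0.0819]
tool_rot: [[-0.2, -0.0, 0.98], [-0.98, 0.0, -0.2], [-0.0, -1.0, -0.0]]
ft_force: [-0.6, 0.0, -1.4]
grip_width: 0.0439
```

```bash
python3 -m pendant '[[[0,0,-0.03],0,0],[[0,0,0],0,0],[[0,0,0],0,0]]'
```

```text
time_s: 16.88
position: [0.5775, -0.0937, 0.0816]
tool_rot: [[-0.2, 0.001, 0.98], [-0.98, -0.0, -0.2], [0.0, -1.0, 0.001]]
ft_force: [-1.4, 1.1, 4.7]
grip_width: 0.0436
```

Contact at +4.7 N. Releasing.

```bash
python3 -m pendant '[[[0,0,0],0,0.57],[[0,0,0],0,0.62],[[0,0,0],0,0.7],[[0,0,0],0,0.8],[[0,0,0],0,0.9],[[0,0,0],0,0.9],[[0,0,0.2],0,0.9],[[0,0,0.6],0,0.9],[[0,0,1],0,0.9],[[0,0,1],0,0.9],[[0,0,1],0,0.9],[[0,0,1],0,0.9]]'
python3 -m pendant '[[[-0.5,-0.7,0],0,0.9],[[-0.5,-0.8,0],0,0.9],[[-0.5,-0.8,0],0,0.9],[[-0.5,-0.8,0],0,0.9],[[-0.5,-0.8,0],0,0.9],[[-0.5,-0.8,0],0,0.9],[[-0.3,-0.5,0],0,0.9],[[0,0,0],0,0.9],[[0,0,0],0,0.9]]'
python3 st.py
 python3 - <<'E'
from meas import *
im,d=env.get_image("scene");im2,d2=env.get_image("top")
a=cv2.resize(im[150:250,180:310,::-1],(400,308));b=cv2.resize(im2[115:235,180:300,::-1],(308,308));cv2.imwrite("pics/s7.png",np.hstack([a,b]))
cv2.imwrite("pics/s7t.png",im2[:,:,::-1])
e=np.array([np.cos(np.radians(78.4)),np.sin(np.radians(78.4))]);n=np.array([-e[1],e[0]])
for nm,D in(("top",d2),("scene",d)):
    W=cloud(nm,D).reshape(-1,3);q=W[:,:2]-[.5836,-.0648];x=q@e;y=q@n
    m=(abs(y)<.04)&(abs(x+.007)<.07)&(W[:,2]>.074)&(W[:,2]<.13);print(nm,"stack rect",rect(W[m]))
    m=(abs(y)<.035)&(x<-.0)&(x>-.07)&(W[:,2]>.092)&(W[:,2]<.13)
    r=rect(W[m]);c=(np.array(r[0])/1000-[.5836,-.0648]);print("cap",r,"in stone",c@e,c@n,"zmax",W[m,2].max(), "peak", W[m][W[m,2].argmax()])
    t=T=cloud("top",np.load("top0.npz")["d"]) if 0 else None
    P=W[(np.hypot(*(W[:,:2]-[.459,.217]).T)<.045)&(W[:,2]>.006)];print("pebble",rect(P) if len(P)>5 else None)
E
```

```text
time_s: 17.88
position: [0.5771, -0.0935, 0.2271]
tool_rot: [[-0.2, 0.0, 0.98], [-0.98, -0.0, -0.2], [0.0, -1.0, 0.0]]
ft_force: [1.3, -0.3, 0.5]
grip_width: 0.077
time_s: 18.63
position: [0.4781, -0.25, 0.2254]
tool_rot: [[-0.201, 0.0, 0.979], [-0.979, -0.0, -0.201], [-0.0, -1.0, 0.0]]
ft_force: [0.1, 0.1, 0.0]
grip_width: 0.0765
t 18.6333 p [ 0.4781 -0.25    0.2254] jaw -11.62 tilt [-1.e-04 -1.e+00  4.e-04] w 0.0765 F [0.1 0.1 0. ] q [-40.2  21.   76.6   0.   82.4 -28.6]
top stack rect ((582.2960815429688, -71.7763442993164), (125.6768569946289, 55.040931701660156), 78.37920379638672)
cap ((577.3316650390625, -95.83441162109375), (50.30592727661133, 45.34312057495117), 77.80351257324219) in stone -0.03166096527289358 -0.00010002918882506767 zmax 0.12194086895328242 peak [ 0.57703341 -0.09896947  0.12194087]
pebble ((459.715087890625, 217.54302978515625), (55.20676040649414, 56.021968841552734), 63.26692199707031)
scene stack rect ((583.6387939453125, -70.43583679199219), (129.0980682373047, 57.871429443359375), 78.94095611572266)
cap ((577.9552612304688, -94.84565734863281), (53.64083480834961, 47.537052154541016), 80.3589859008789) in stone -0.030567014633852748 -0.0005120719300403335 zmax 0.12045929989983198 peak [ 0.58130898 -0.09714266  0.1204593 ]
pebble ((463.66693115234375, 221.15147399902344), (48.465721130371094, 55.16324996948242), 45.13677978515625)
```

View pics/s7.png

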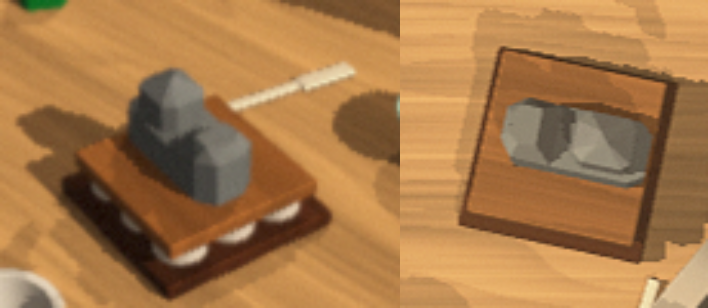

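View pics/s7t.png

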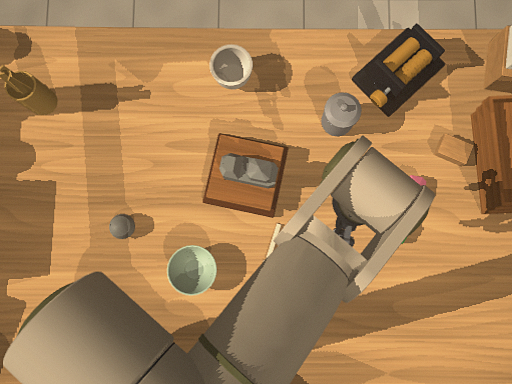

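The cap sits peak up on the shelf, level, with its centre at x about -31 mm and y about 0. The pebble hasn't moved and the arm is clear of everything, so I'm handing in.

```bash
python3 -c "
from rig import env
print(env.close_job())"
```

```text
the job is handed in; nothing more can be done
None
```

Both stones are in place and the job was handed in at about 19 s. Nothing slipped, and the largest wrist force I saw was about 8 N.

- **Step stone:** I set it flat on the middle of the press board, lying along the board's edge. Its point is about 2 mm from the board centre and it turned out parallel to the edge. The two cameras gave shelf slopes of about ±0.9° with opposite signs, so I read that as camera noise and the stone as level.
- **Cap stone:** I set it peak up on the shelf, lined up with the step stone. It is 31 mm from the step stone's point on the side away from the hump (30 mm was the target), and within 0.5 mm of mid-width. The top camera puts it within about 1° of square; the scene camera, which is noisier, says about 2°. Its peak is at 120–122 mm, which fits a level seat.
- **Everything else:** the round pebble is within 0.3 mm of where it started by the top camera. The green and pink look-alikes weren't touched, and the gripper was open and well clear at hand-in.

None of the checks failed; the only disagreements were those camera differences.

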